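# Arm the dispenser, peel a fresh reservoir off the nest and hold it under the spout

## Task

Get a fresh reservoir ready for the hands-free buffer dispenser: press its keys fully down one at a time, white (wake), then blue (volume), then green (arm), and leave the red stop key alone. Then take only the top reservoir off the clinging nested stack by raising one corner clear while the opposite corner is still seated, so that the next one stays nested. Finish while still holding it in the gripper: level, open side up, still and touching nothing else, with the spout a few centimetres above its opening and no neighbouring thing displaced.

Things in the scene. Friction and masses are not known exactly. Their poses are not given: they have to be found in the camera images.
- liner_center (a point): centre (half-way up) of the TOP reservoir, the one to take: a loose rigid white formed trough, 50 g, 56 mm tall, open at the top. x runs along its length, y across, z up out of the opening. Rim 134 mm (x) by 90 mm (y) outside, its top 28 mm above this point: a band 8 mm wide, 14 mm deep, with upright faces, to pinch from above with one finger inside and one outside
- corner_a (a point): top reservoir: top of its rim's middle line at the corner +x +y of its frame (63, 41 mm from the middle). Seated, all four corners are 118 mm above the bench. The opening inside the rim is 118 by 74 mm; 14 mm below the rim's top a ledge steps in 4 mm
- corner_b (a point): the same at corner +x -y. The next reservoir's rim has the same outline and its top is 18 mm below the top of this one: keep fingertips less than 16 mm below the top of the upper rim, or they take both
- corner_c (a point): the same at corner -x -y, opposite corner_a. Seated, the top reservoir clings to the next one at four points on its long sides 45 mm from the middle, about 0.7 N each, until it has risen some 6 mm there
- corner_d (a point): the same at corner -x +y, opposite corner_b. There is room in the nest to swing a corner up by 0.2 rad about the opposite corner, and then to draw the tilted reservoir straight up (it is 56 mm tall, 38 mm of it inside the next)
- next_center (a point): centre (half-way up) of the second reservoir, loose, alike, nested 18 mm lower; it clings to the stack below at about 2 N a corner and must stay there
- stack: fixed blue holder, 144 by 100 mm at its foot, with two more reservoirs in it (white rims), under the top two; origin under its centre on the bench, x along the length of the reservoirs, z up
- dispenser: fixed white dispenser; origin on the bench, front is -x. In its frame the box spans x 55 to 235, y -127 to 127, z to 80 mm, keys on its top; round pump head 68 mm wide, top at 110 mm, at x 185, y 35; a steel gooseneck (12 mm pipe) rises at x 130, y 90 to z 351 mm and curves over to the spout at x 0, y 90. Drip tray 12 mm high below the spout
- spout (a point): outlet of the spout, 250 mm above the bench, pointing down, 18 mm wide
- key_white (a joint): travel of the white round spring key (20 mm wide, pressed downward): 0 up, 0.005 m fully down at about 4 N; it springs back; counts as pressed from 0.0035
- key_white_top (a point): centre of the white key's top face, at x, y = 85, -85 mm in the dispenser's frame and 102 mm above the bench, standing 9 mm out of its round black housing (36 mm wide); the four keys stand in a 2 by 2 block, 40 to 45 mm apart
- key_blue (a joint): travel of the blue round spring key (20 mm wide, pressed downward): 0 up, 0.005 m fully down at about 4 N; it springs back; counts as pressed from 0.0035
- key_blue_top (a point): centre of the blue key's top face, at x, y = 85, -45 mm in the dispenser's frame and 102 mm above the bench, standing 9 mm out of its round black housing (36 mm wide); the four keys stand in a 2 by 2 block, 40 to 45 mm apart
- key_green (a joint): travel of the green round spring key (20 mm wide, pressed downward): 0 up, 0.005 m fully down at about 4 N; it springs back; counts as pressed from 0.0035
- key_green_top (a point): centre of the green key's top face, at x, y = 130, -45 mm in the dispenser's frame and 102 mm above the bench, standing 9 mm out of its round black housing (36 mm wide); the four keys stand in a 2 by 2 block, 40 to 45 mm apart
- key_red (a joint): travel of the red round spring key (20 mm wide, pressed downward): 0 up, 0.005 m fully down at about 4 N; it springs back; stop key, not to be pressed
- key_red_top (a point): centre of the red key's top face, at x, y = 130, -85 mm in the dispenser's frame and 102 mm above the bench, standing 9 mm out of its round black housing (36 mm wide); the four keys stand in a 2 by 2 block, 40 to 45 mm apart
- tip_rack_center (a point): centre of a red pipette tip rack, 122 x 84 x 58 mm, bystander
- bottle_center (a point): centre of an amber bottle, 56 mm wide, 120 mm tall, bystander
- beaker_center (a point): centre of a glass beaker, 54 mm wide, 70 mm tall, bystander
Things that resemble listed ones, but are neither listed nor needed, are in the scene too. Leave any black look-alike of the part that bears liner_center alone. Leave any turquoise look-alike of the part that bears next_center alone.

How it is judged (in metres and radians):
On the way, in this order (a step that is already met when the one before it is completed fails the run):
1. the white key is pressed fully down (value of joint key_white above 0.0035 m), for 0.05 s.
2. the blue key is pressed fully down (value of joint key_blue above 0.0035 m), for 0.05 s.
3. the green key is pressed fully down (value of joint key_green above 0.0035 m), for 0.05 s.
4. one corner of the top reservoir is raised 15 mm while the opposite corner is still seated (risen less than 5 mm) (((z of corner_a in the frame of stack above 0.133 m and z of corner_c in the frame of stack below 0.123 m) or (z of corner_b in the frame of stack above 0.133 m and z of corner_d in the frame of stack below 0.123 m) or (z of corner_c in the frame of stack above 0.133 m and z of corner_a in the frame of stack below 0.123 m) or (z of corner_d in the frame of stack above 0.133 m and z of corner_b in the frame of stack below 0.123 m))), for 0.1 s.
At the end, for the whole second after the job is handed in: top reservoir held in the gripper, level within 8 degrees, still, touching neither dispenser nor stack; spout over its opening (within 45 mm of its middle lengthwise, 28 mm across), 5 to 85 mm above the rim; next reservoir within 6 mm, bystanders within 20 mm of their starts (x of spout in the frame of liner_center between -0.045 and 0.045 m and y of spout in the frame of liner_center between -0.028 and 0.028 m and z of spout in the frame of liner_center between 0.033 and 0.113 m and angle between liner_center's own z axis and vertical below 0.14 rad and linear speed of top_liner below 0.02 m/s and contact force between the fingers and top_liner above 1 N and contact force between top_liner and dispenser below 0.05 N and contact force between top_liner and next_liner below 0.05 N and distance of next_center from where it was at the start of the episode below 0.006 m and angle between next_center's own z axis and vertical below 0.06 rad and distance of each of tip_rack_center, bottle_center, beaker_center from where it was at the start of the episode below 0.02 m); the arm keeps its last pose, push and grip.
It fails at once if the red stop key is pressed (value of joint key_red above 0.0025 m).
It fails at once if two keys are pressed at once (value of joint each of key_white, key_blue above 0.0025 m or value of joint each of key_blue, key_green above 0.0025 m or value of joint each of key_white, key_green above 0.0025 m).
It fails at once if the next reservoir is pulled out of the nest (distance of next_center from where it was at the start of the episode above 0.012 m).
It fails at once if a bystander is displaced (distance of any of tip_rack_center, bottle_center, beaker_center from where it was at the start of the episode above 0.02 m).
It also fails if it takes over 67 s, if anything falls off the work surface, if the arm or the gripper's body presses on something with over 40 N, if the wrist force passes 120 N, or if a joint passes its speed limit or range.

## Robot

A 7-joint arm with a two-finger parallel gripper is mounted at the origin on the work surface. World frame = base frame: x ahead of the robot, y to its left, z up, the work surface at z = 0. Lengths are in m, angles in degrees, forces in N, time in s.
With the tool pointing down it reaches from about 0.35 to 0.9 m from the base axis. Payload 8.1 kg.
Tool frame: the origin (TCP) lies midway between the tips of the shut fingers; the grasp point (between the pads) lies 19 mm behind it (r.pinch_z is the distance from the TCP to the grasp point, in m); z points along the fingers, y is the line along which they close (so a half turn about z gives the same grasp; the last joint's range is limited). The gripper opens to 92 mm and grips with 3 to 60 N. Pads are 19 mm wide; open, the fingers measure 130 mm over their backs; the gripper's body (75 mm by 190 mm) begins 47 mm behind the grasp point.
Start: joints at [62.876, 24.895, 1.432, 90.138, -0.665, 64.973, -4.303], TCP at [0.226, -0.583, 0.227] pointing down, gripper open.
Joint ranges: [-149.89, 149.89], [-25.12, 119.58], [-72.63, 75.52], [4.76, 147.25], [-75.54, 255.54], [6.69, 114.76], [-157.13, 157.13]. Speed limits (degrees/s): [127.2, 127.2, 172.46, 172.46, 180, 180, 180].

## Interface

Orientations are given as a 3x3 rotation matrix whose columns are the frame's x, y, z axes.
In Python, from station import r gives the robot as it stands.
- The arm moves only by the tool step_arm, never from a script. Its arguments are lists of equal length, an entry for each row: "rotation": the turn, a rotation vector about the tool's x, y, z in degrees, a list of three; "slide": the shift along the tool's x, y, z in m, a list of three; "fingers": the finger opening in m, from 0 to 0.0918. In form: {"rotation": [[ax, ay, az], ...], "slide": [[tx, ty, tz], ...], "fingers": [fingers, ...]}. A call has 1 to 12 rows; each row shifts and turns the commanded pose from where the row before left it, along the tool's axes as they then stand; what a row does not reach is not made up. A row lasts 1/10 s, in which the tool goes at most 50 mm and 8.59 degrees, less where a joint would pass 70% of its speed; a pose out of reach is approached as far as the arm can. A call with a gripper value outside its range is refused whole. The fingers move at their own pace and stop on an object; the grip force is fixed at half the most. Time passes only in rows, so rows that do not move let the fingers close. It gives the time, the measured TCP pose, the force, the opening and the grip force at its end, in the units of the state.
- r.state(): the state, without advancing time (a new reading comes with each control period).
- r.grab_frame(name): name is "scene" or "top" or "wrist"; returns a dict with "image" (384x512x3 uint8, red, green, blue), "depth" (384x512 float32, m along the optical axis (not along the pixel's ray), 0 where there is no reading), "camera_matrix" (3x3 intrinsics, pixels), "k1" (the pictures are not rectified: a ray, as slopes to the right and down, at radius r is drawn at 1 + k1 r^2 times it, then the intrinsics apply), "pose" (4x4, takes a point from camera to world coordinates); the wrist camera has in their place "T_tool_cam" (4x4, takes a point from camera to tool coordinates, whose origin is the TCP and whose axes are the flange's). Camera axes: x right, y down, z forward; pixel columns grow to the right and rows downward; lengths in m; the calibration is good to about 2 mm. A picture is of the moment at which its call begins: read the wrist's pose just before it.
- r.job_done(): hands the job in; it is judged then, once.
The state is a dict: "clock": time; "joints": joint angles; "qvel": joint speeds; "joint_efforts": joint torques, N m; "tool_pos": TCP position; "ee_rot": TCP orientation; "force": force on the tool from outside, world axes, zero at the start; "ft_torque": the same for the moment, N m; "grip_width": opening from 0.0 (shut) to 1.0 (fully open); "grip_force": force on a finger pad.
Only numpy, scipy, OpenCV 4.12 (cv2) and the standard library are available. Lean on these libraries where they do the work, as an engineer would, in place of code of your own. Each camera call takes 0.05 s, during which the arm holds its last target. There are 200 camera calls.

## Working session

There is one attempt and no reset: what is moved stays moved. The work goes in short steps, Python scripts to look and compute and a tool call to move; the robot and the scene stay as the last step left them, time stands still between calls to the robot, and variables do not carry over. Pictures are saved under pics/ and viewed, at most 10 in all, crops included, and the job is handed in when it is done.

Besides the shell and the picture viewer there is one more tool, called after ">>>" in YAML: its name, and indented under it one key for each argument. step_arm: Moves the arm, as the interface text tells. Its arguments: {"type":"object","properties":{"rotation":{"type":"array","items":{"type":"array","items":{"type":"number"}}},"slide":{"type":"array","items":{"type":"array","items":{"type":"number"}}},"fingers":{"type":"array","items":{"type":"number"}}},"required":["rotation","slide","fingers"]}

```bash
ls; mkdir -p pics; cat > h.py <<'E'
import numpy as np, cv2
from station import r
def grab(n):
    s=r.state(); f=r.grab_frame(n)
    if n=="wrist":
        T=np.eye(4);T[:3,:3]=np.array(s["ee_rot"]);T[:3,3]=s["tool_pos"]; f["pose"]=T@np.array(f["T_tool_cam"])
    np.savez(""+n+".npz",**{k:np.array(v) for k,v in f.items()})
    return f
def load(n): return dict(np.load(""+n+".npz"))
def rays(f,uv):
    uv=np.atleast_2d(uv).astype(float); K=f["camera_matrix"]
    d=(uv-[K[0,2],K[1,2]])/[K[0,0],K[1,1]]; p=d.copy()
    for _ in range(20): p=d/(1+float(f["k1"])*(p**2).sum(1,keepdims=True))
    return np.c_[p,np.ones(len(p))]
def plane(f,uv,z):
    d=rays(f,uv)@f["pose"][:3,:3].T; o=f["pose"][:3,3]
    return o+d*((z-o[2])/d[:,2])[:,None]
def cloud(f):
    h,w=f["depth"].shape; v,u=np.mgrid[:h,:w]
    c=rays(f,np.c_[u.ravel(),v.ravel()])*f["depth"].reshape(-1,1)
    return (c@f["pose"][:3,:3].T+f["pose"][:3,3]).reshape(h,w,3)
E
python3 - <<'E'
from h import *
s=r.state(); print({k:np.round(v,3).tolist() for k,v in s.items()}, r.pinch_z)
for n in("scene","top"):
    f=grab(n); cv2.imwrite(f"pics/{n}0.png",cv2.resize(f["image"][:,:,::-1],(800,600))); print(n,f["camera_matrix"].tolist(),f["k1"],np.round(f["pose"],3).tolist())
E
```

```text
pics
{'clock': 0.0, 'joints': [62.877, 24.935, 1.432, 90.191, -0.666, 64.974, -4.304], 'qvel': [0.065, -0.01, -0.03, 0.06, -0.098, -0.017, -0.066], 'joint_efforts': [-0.001, -66.785, 0.984, -31.446, -0.061, 0.043, 0.0], 'tool_pos': [0.226, -0.582, 0.226], 'ee_rot': [[0.932, 0.362, -0.001], [0.362, -0.932, 0.001], [-0.0, -0.002, -1.0]], 'force': [0.511, -0.442, -0.138], 'ft_torque': [0.001, -0.005, 0.021], 'grip_force': 0.0, 'grip_width': 0.997} 0.0188
scene [[472.1543688141513, 0.0, 252.15624972106485], [0.0, 472.1543688141513, 192.32534712338236], [0.0, 0.0, 1.0]] -0.09389811490124852 [[-0.773, 0.369, -0.516, 1.043], [0.635, 0.445, -0.632, 0.707], [-0.004, -0.816, -0.578, 0.833], [0.0, 0.0, 0.0, 1.0]]
top [[371.2679348377964, 0.0, 252.13477187851035], [0.0, 371.2679348377964, 191.4871166064336], [0.0, 0.0, 1.0]] 0.04283319059447807 [[0.012, -0.998, 0.063, 0.38], [-1.0, -0.012, 0.001, 0.015], [0.0, -0.063, -0.998, 1.287], [0.0, 0.0, 0.0, 1.0]]
```

View pics/scene0.png

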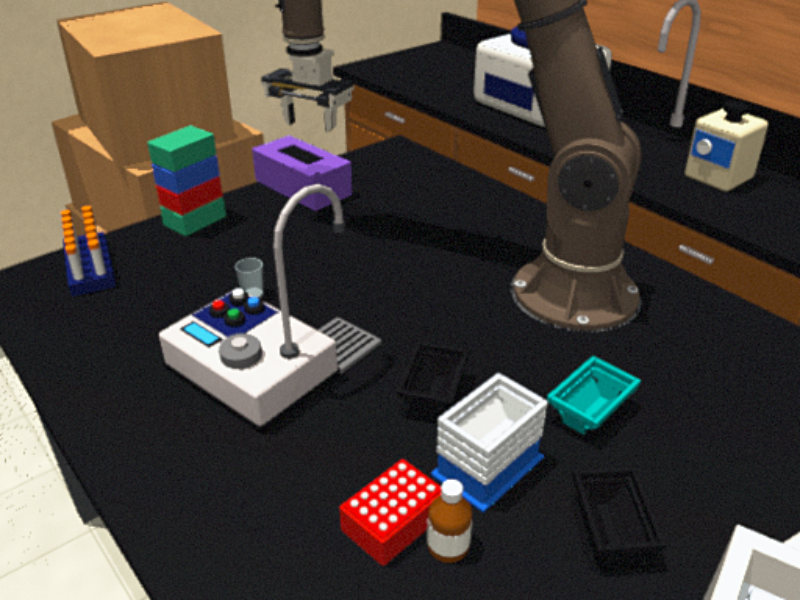

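View pics/top0.png

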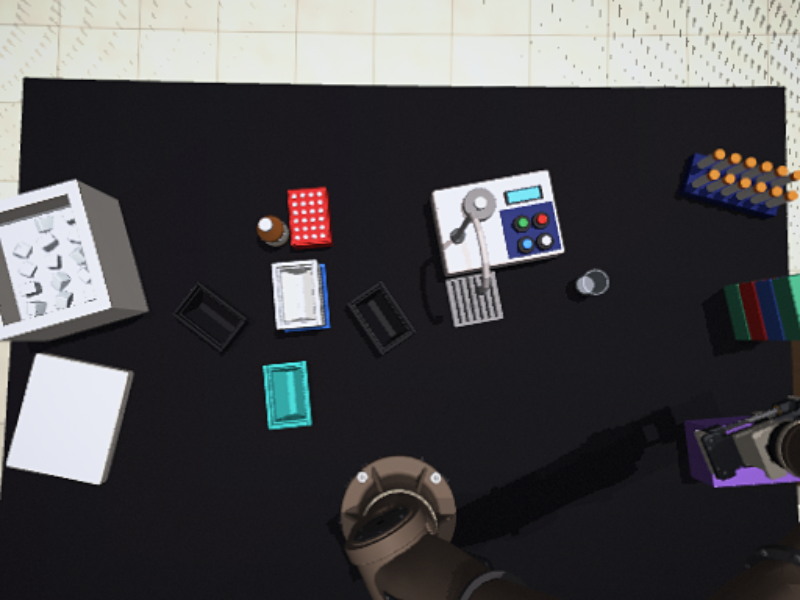

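```bash
python3 - <<'E'
from h import *
T=load("top");S=load("scene")
def blob(f,lo,hi,box):
    hsv=cv2.cvtColor(f["image"],cv2.COLOR_RGB2HSV); m=cv2.inRange(hsv,np.array(lo),np.array(hi))
    x0,y0,x1,y1=box; k=np.zeros_like(m);k[y0:y1,x0:x1]=m[y0:y1,x0:x1]
    n,l,st,c=cv2.connectedComponentsWithStats(k); i=1+st[1:,4].argmax(); return c[i],st[i,4],(l==i).astype(np.uint8)
R=[]
bx={"top":(322,133,356,163),"scene":(130,180,172,210)}
cols={"white":((0,0,150),(180,60,255)),"blue":((100,120,170),(125,255,255)),"green":((50,100,60),(85,255,255)),"red":((0,120,100),(8,255,255))}
for n,f in(("top",T),("scene",S)):
    for c,(lo,hi) in cols.items():
        u,a,_=blob(f,lo,hi,bx[n]); print(n,c,np.round(u,1),a,np.round(plane(f,u,.102),4)[0])
# stack
hsv=cv2.cvtColor(T["image"],cv2.COLOR_RGB2HSV)
u,a,m=blob(T,(0,0,120),(180,50,255),(165,160,215,215))
cn=max(cv2.findContours(m,0,2)[0],key=cv2.contourArea); P=plane(T,cn[:,0],.118)[:,:2].astype(np.float32)
rc=cv2.minAreaRect(P*1000); print("stack top",a,rc)
C=cloud(T); sel=(m>0)&(C[:,:,2]>.109)&(C[:,:,2]<.128); Q=C[sel]; print(len(Q),cv2.minAreaRect((Q[:,:2]*1000).astype(np.float32)),np.median(Q[:,2]))
C=cloud(S); 
sel=(C[...,2]>.109)&(C[...,2]<.128)&(np.abs(C[...,1]-rc[0][1]/1000)<.12)&(np.abs(C[...,0]-rc[0][0]/1000)<.12)&(S["image"].min(2)>120)
Q=C[sel]; print("scene",len(Q),cv2.minAreaRect((Q[:,:2]*1000).astype(np.float32)),np.median(Q[:,2]),Q[:,:2].min(0),Q[:,:2].max(0))
# gooseneck pts in scene depth
sel=(C[...,2]>.24)&(C[...,2]<.40)&(C[...,0]>.3)&(C[...,1]>-.4)&(C[...,1]<0.1);Q=C[sel]
for z in np.arange(.24,.37,.01):
    q=Q[abs(Q[:,2]-z)<.005]; 
    if len(q):print(round(z,3),len(q),np.round(q[:,:2].min(0),3),np.round(q[:,:2].max(0),3))
E
```

```text
top white [349.5 153.4] 30 [ 0.5814 -0.2952  0.102 ]
top blue [337.1 155.5] 27 [ 0.574  -0.2558  0.102 ]
top green [334.2 142. ] 33 [ 0.6177 -0.2466  0.102 ]
top red [346.6 139.6] 30 [ 0.6258 -0.2863  0.102 ]
scene white [162.4 186.6] 48 [ 0.5618 -0.2712  0.102 ]
scene blue [161.7 191.8] 28 [ 0.5761 -0.2507  0.102 ]
scene green [148.9 200.3] 45 [ 0.6221 -0.2384  0.102 ]
scene red [138.9 194.8] 33 [ 0.6306 -0.2779  0.102 ]
stack top 1219 ((463.14263916015625, 211.23703002929688), (134.07723999023438, 97.32032012939453), 5.898715496063232)
378 ((462.72711181640625, 213.76947021484375), (133.60592651367188, 92.06039428710938), 5.672938823699951) 0.11816442961075957
scene 709 ((463.6787109375, 214.52537536621094), (135.8338165283203, 90.12063598632812), 5.629942417144775) 0.11534906512837906 [0.39314927 0.16374803] [0.53351365 0.26486543]
0.24 10 [ 0.587 -0.115] [ 0.597 -0.107]
0.25 34 [ 0.458 -0.139] [ 0.598 -0.108]
0.26 53 [ 0.457 -0.148] [ 0.599 -0.109]
0.27 37 [ 0.459 -0.139] [ 0.598 -0.108]
0.28 42 [ 0.463 -0.141] [ 0.599 -0.106]
0.29 39 [ 0.462 -0.142] [ 0.596 -0.108]
0.3 36 [ 0.464 -0.139] [ 0.595 -0.108]
0.31 51 [ 0.467 -0.139] [ 0.592 -0.107]
0.32 42 [ 0.475 -0.135] [ 0.586 -0.11 ]
0.33 63 [ 0.476 -0.137] [ 0.578 -0.112]
0.34 100 [ 0.492 -0.136] [ 0.566 -0.114]
0.35 31 [ 0.508 -0.132] [ 0.546 -0.121]
```

Scene view: the white nested stack in its blue holder is at (490,410), the dispenser at (250,350), keys around (235,300) and the spout at (338,228). Top view: the stack is at (298,297), keys at (522–545,219–244) and the spout at (483,288).

Candidates for the top reservoir (top view):
- white trough on the blue holder (298,297): **chosen**
- black troughs (210,317) and (380,318): decoys
- turquoise trough (288,395): decoy
- white bin (70,418) and ice box (50,260): much too big

The size of 134 x 90 mm and the height of 0.118 m match the stack. I'll head to the keys first.

>>> step_arm:
  rotation:
    - [0,0,7.75]
    - [0,0,7.75]
    - [0,0,0]
    - [0,0,0]
    - [0,0,0]
    - [0,0,0]
    - [0,0,0]
    - [0,0,0]
    - [0,0,0]
    - [0,0,0]
    - [0,0,0]
    - [0,0,0]
  slide:
    - [0,0,0]
    - [0,0,0]
    - [0.036,-0.0247,0]
    - [0.036,-0.0247,0]
    - [0.036,-0.0247,0]
    - [0.036,-0.0247,0]
    - [0.036,-0.0247,0]
    - [0.036,-0.0247,0]
    - [0.036,-0.0247,0]
    - [0.036,-0.0247,0]
    - [0.036,-0.0247,0]
    - [0.036,-0.0247,0]
  fingers: [0,0,0,0,0,0,0,0,0,0,0,0]

```text
clock: 1.3
tool_pos: [0.5609, -0.2994, 0.2264]
ee_rot: [[0.995, 0.1, -0.001], [0.1, -0.995, 0.0], [-0.001, -0.0, -1.0]]
force: [0.6, 0.4, -0.0]
grip_width: 0.02
grip_force: 0.0
```

```bash
cat >> h.py <<'E'
def to(p,yaw=None):
    s=r.state(); R=np.array(s["ee_rot"]); d=R.T@(np.array(p)-s["tool_pos"])
    y=np.degrees(np.arctan2(R[1,0],R[0,0])); print("tcp",np.round(s["tool_pos"],4),"yaw",round(y,2),"slide",np.round(d,4),"zaxis",np.round(R[:,2],3),"F",np.round(s["force"],1),"t",s["clock"])
E
python3 - <<'E'
from h import *
to([.5814,-.2952,.23])
f=grab("wrist"); cv2.imwrite("pics/w1.png",f["image"][:,:,::-1])
E
```

```text
tcp [ 0.5609 -0.2994  0.2264] yaw 5.73 slide [ 0.0208 -0.0021 -0.0036] zaxis [-0.001  0.    -1.   ] F [ 0.6  0.4 -0. ] t 1.3
```

View pics/w1.png

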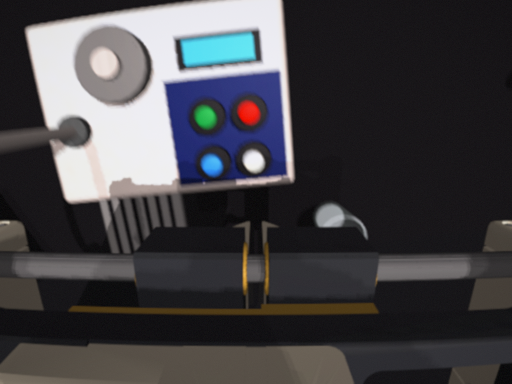

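The wrist view shows the keys clearly: green (206,117), red (249,112), blue (212,164), white (253,160). The beaker is at (330,213).

```bash
python3 - <<'E'
from h import *
f=load("wrist"); hsv=cv2.cvtColor(f["image"],cv2.COLOR_RGB2HSV)
cols={"white":((0,0,130),(180,70,255),(253,160)),"blue":((95,120,150),(115,255,255),(212,164)),"green":((50,100,60),(85,255,255),(206,117)),"red":((0,120,100),(8,255,255),(249,112))}
P={}
for c,(lo,hi,u) in cols.items():
    m=cv2.inRange(hsv,np.array(lo),np.array(hi)); k=np.zeros_like(m); cv2.circle(k,u,17,255,-1); m&=k
    n,l,st,cc=cv2.connectedComponentsWithStats(m); i=1+st[1:,4].argmax()
    (x,y),rad=cv2.minEnclosingCircle(np.argwhere(l==i)[:,::-1].astype(np.float32))
    P[c]=plane(f,(x,y),.102)[0]; print(c,x,y,rad,np.round(P[c],4))
for a,b in(("white","blue"),("blue","green"),("green","red"),("red","white")): d=P[b]-P[a];print(a,b,np.round(d*1000,1),np.linalg.norm(d))
# rigid fit of dispenser
A=np.array([[85,-85],[85,-45],[130,-45],[130,-85]])/1000.;B=np.array([P[c][:2] for c in("white","blue","green","red")])
a=A-A.mean(0);b=B-B.mean(0); th=np.arctan2((a[:,0]*b[:,1]-a[:,1]*b[:,0]).sum(),(a*b).sum()); R=np.array([[np.cos(th),-np.sin(th)],[np.sin(th),np.cos(th)]])
o=B.mean(0)-R@A.mean(0); print("yaw",np.degrees(th),"origin",o,"keys",(A@R.T+o).round(4).tolist(),"spout",o+R@[0,.09])
w=(A@R.T+o)
for q in w[:3]: to([*q,.115])
E
```

```text
white 253.1923065185547 160.88461303710938 11.664162635803223 [ 0.5837 -0.2942  0.102 ]
blue 211.69354248046875 164.69354248046875 11.242055892944336 [ 0.5763 -0.2554  0.102 ]
green 204.28378295898438 117.28378295898438 13.205300331115723 [ 0.6194 -0.2459  0.102 ]
red 248.6842041015625 112.36842346191406 12.905574798583984 [ 0.6276 -0.2859  0.102 ]
white blue [-7.4 38.8  0. ] 0.039493044758970676
blue green [43.2  9.5  0. ] 0.044207175968775214
green red [  8.2 -39.9   0. ] 0.04077064370045119
red white [-43.9  -8.4   0. ] 0.04471807673321895
yaw 11.435214570360598 origin [ 0.48350598 -0.22796361] keys [[0.5837, -0.2944], [0.5757, -0.2552], [0.6198, -0.2463], [0.6278, -0.2855]] spout [ 0.4656626  -0.13975016]
tcp [ 0.5673 -0.2913  0.2261] yaw 6.26 slide [0.0155 0.0054 0.1111] zaxis [ 0.003  0.005 -1.   ] F [5.3 5.5 1.1] t 1.35
tcp [ 0.5673 -0.2913  0.2261] yaw 6.26 slide [ 0.0119 -0.0344  0.1113] zaxis [ 0.003  0.005 -1.   ] F [5.3 5.5 1.1] t 1.35
tcp [ 0.5673 -0.2913  0.2261] yaw 6.26 slide [ 0.0567 -0.0385  0.1115] zaxis [ 0.003  0.005 -1.   ] F [5.3 5.5 1.1] t 1.35
```

>>> step_arm:
  rotation:
    - [0,0,0]
    - [0,0,0]
    - [0,0,0]
    - [0,0,0]
    - [0,0,0]
    - [0,0,0]
  slide:
    - [0.0123,-0.0023,0.02]
    - [0.0123,-0.0023,0.03]
    - [0,0,0.03]
    - [0,0,0.025]
    - [0,0,0]
    - [0,0,0]
  fingers: [0,0,0,0,0,0]

```text
clock: 1.95
tool_pos: [0.5837, -0.2939, 0.1219]
ee_rot: [[0.995, 0.1, -0.001], [0.1, -0.995, 0.0], [-0.001, -0.0, -1.0]]
force: [0.3, 0.0, 1.1]
grip_width: 0.007
grip_force: 0.0
```

```bash
python3 -c "
from h import *
to([.5837,-.2944,.102])"
```

```text
tcp [ 0.5837 -0.2939  0.1219] yaw 5.73 slide [-0.      0.0005  0.0199] zaxis [-0.001  0.    -1.   ] F [0.3 0.  1.1] t 1.95
```

>>> step_arm:
  rotation:
    - [0,0,0]
    - [0,0,0]
    - [0,0,0]
    - [0,0,0]
  slide:
    - [0,0,0.012]
    - [0,0,0.008]
    - [0,0,0.005]
    - [0,0,0]
  fingers: [0,0,0,0]

```text
clock: 2.35
tool_pos: [0.5843, -0.294, 0.0975]
ee_rot: [[0.995, 0.1, 0.001], [0.1, -0.995, -0.001], [0.001, 0.001, -1.0]]
force: [-0.2, 0.3, 3.3]
grip_width: 0.004
grip_force: 1.9
```

>>> step_arm:
  rotation:
    - [0,0,0]
    - [0,0,0]
    - [0,0,0]
  slide:
    - [0,0,0.0015]
    - [0,0,0]
    - [0,0,0]
  fingers: [0,0,0]

```text
clock: 2.65
tool_pos: [0.5844, -0.2941, 0.0972]
ee_rot: [[0.995, 0.1, 0.002], [0.1, -0.995, -0.001], [0.002, 0.001, -1.0]]
force: [-4.4, 1.9, 15.1]
grip_width: 0.004
grip_force: 7.4
```

>>> step_arm:
  rotation:
    - [0,0,0]
    - [0,0,0]
    - [0,0,0]
    - [0,0,0]
    - [0,0,0]
    - [0,0,0]
    - [0,0,0]
    - [0,0,0]
    - [0,0,0]
    - [0,0,0]
  slide:
    - [0,0,-0.012]
    - [0,0,-0.01]
    - [-0.002,-0.0199,0]
    - [-0.002,-0.0199,0]
    - [0,0,0]
    - [0,0,0.008]
    - [0,0,0.008]
    - [0,0,0.005]
    - [0,0,0]
    - [0,0,0]
  fingers: [0,0,0,0,0,0,0,0,0,0]

```text
clock: 3.65
tool_pos: [0.5761, -0.2556, 0.0971]
ee_rot: [[0.995, 0.099, 0.001], [0.099, -0.995, -0.001], [0.0, 0.001, -1.0]]
force: [-3.8, 1.2, 15.3]
grip_width: 0.006
grip_force: 7.4
```

>>> step_arm:
  rotation:
    - [0,0,0]
    - [0,0,0]
    - [0,0,0]
    - [0,0,0]
    - [0,0,0]
    - [0,0,0]
    - [0,0,0]
    - [0,0,0]
    - [0,0,0]
    - [0,0,0]
  slide:
    - [0,0,-0.012]
    - [0,0,-0.01]
    - [0.0224,-0.0022,0]
    - [0.0224,-0.0023,0]
    - [0,0,0]
    - [0,0,0.008]
    - [0,0,0.008]
    - [0,0,0.006]
    - [0,0,0]
    - [0,0,0]
  fingers: [0,0,0,0,0,0,0,0,0,0]

```text
clock: 4.65
tool_pos: [0.6192, -0.2462, 0.0972]
ee_rot: [[0.995, 0.099, -0.0], [0.099, -0.995, -0.0], [-0.001, 0.0, -1.0]]
force: [-5.5, 1.4, 12.6]
grip_width: 0.003
grip_force: 6.7
```

>>> step_arm:
  rotation:
    - [0,0,0]
    - [0,0,0]
    - [0,0,0]
    - [0,0,0]
    - [0,0,0]
    - [0,0,0]
    - [0,0,0]
    - [0,0,0]
    - [0,0,0]
    - [0,0,0]
  slide:
    - [0,0,-0.02]
    - [0,0,-0.03]
    - [0,0.02,-0.02]
    - [-0.02,0.02,0]
    - [-0.0378,0.0026,0]
    - [-0.0378,0.0026,0]
    - [-0.0378,0.0026,0]
    - [-0.0378,0.0026,0]
    - [-0.0378,0.0026,-0.02]
    - [-0.0378,0.0026,-0.03]
  fingers: [0,0,0,0,0,0,0,0,0.02,0.03]

```text
clock: 5.65
tool_pos: [0.3766, -0.325, 0.2147]
ee_rot: [[0.995, 0.099, -0.004], [0.099, -0.995, 0.003], [-0.004, -0.003, -1.0]]
force: [-0.1, -2.0, 1.0]
grip_width: 0.13
grip_force: 0.0
```

```bash
python3 -c "
from h import *
to([.38,.205,.27])"
```

```text
tcp [ 0.3766 -0.325   0.2147] yaw 5.69 slide [ 0.0558 -0.5272 -0.054 ] zaxis [-0.004  0.003 -1.   ] F [-0.1 -2.   1. ] t 5.65
```

>>> step_arm:
  rotation:
    - [0,0,0]
    - [0,0,0]
    - [0,0,0]
    - [0,0,0]
    - [0,0,0]
    - [0,0,0]
    - [0,0,0]
    - [0,0,0]
    - [0,0,0]
    - [0,0,0]
    - [0,0,0]
    - [0,0,0]
  slide:
    - [0.0046,-0.044,-0.0045]
    - [0.0046,-0.044,-0.0045]
    - [0.0046,-0.044,-0.0045]
    - [0.0046,-0.044,-0.0045]
    - [0.0046,-0.044,-0.0045]
    - [0.0046,-0.044,-0.0045]
    - [0.0046,-0.044,-0.0045]
    - [0.0046,-0.044,-0.0045]
    - [0.0046,-0.044,-0.0045]
    - [0.0046,-0.044,-0.0045]
    - [0.0046,-0.044,-0.0045]
    - [0.0046,-0.044,-0.0045]
  fingers: [0.03,0.03,0.03,0.03,0.03,0.03,0.03,0.03,0.03,0.03,0.03,0.03]

```text
clock: 6.85
tool_pos: [0.3816, 0.2061, 0.27]
ee_rot: [[0.995, 0.099, -0.0], [0.099, -0.995, -0.001], [-0.0, 0.001, -1.0]]
force: [0.9, -0.7, -0.3]
grip_width: 0.325
grip_force: 0.0
```

>>> step_arm:
  rotation:
    - [0,0,0]
    - [0,0,0]
    - [0,0,0]
    - [0,0,0]
  slide:
    - [0,0,0]
    - [0,0,0]
    - [0,0,0]
    - [0,0,0]
  fingers: [0.03,0.03,0.03,0.03]

```text
clock: 7.25
tool_pos: [0.3823, 0.2037, 0.2699]
ee_rot: [[0.995, 0.098, -0.0], [0.098, -0.995, -0.001], [-0.0, 0.001, -1.0]]
force: [0.4, -0.3, -0.4]
grip_width: 0.325
grip_force: 0.0
```

```bash
python3 - <<'E'
from h import *
to([.38,.205,.27])
f=grab("wrist"); cv2.imwrite("pics/w2.png",f["image"][:,:,::-1])
E
```

```text
tcp [0.3823 0.2037 0.2699] yaw 5.61 slide [-0.0022 -0.0015 -0.0001] zaxis [-0.    -0.001 -1.   ] F [ 0.4 -0.3 -0.4] t 7.25
```

View pics/w2.png

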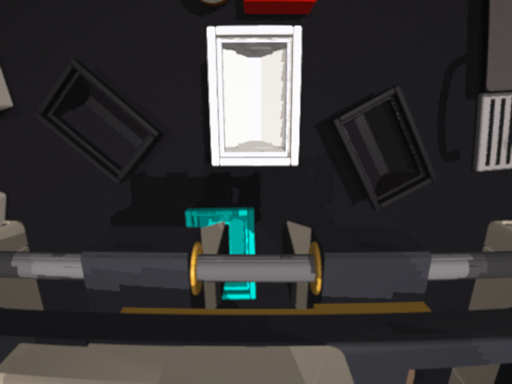

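The wrist view shows the white stack's top reservoir at (208–302, 26–166), aligned with the tool. The black decoys are at (98,120) and (384,145), and turquoise is at (230,250). This close view confirms the choice.

```bash
python3 - <<'E'
from h import *
f=load("wrist"); C=cloud(f); g=f["image"].min(2)
m=((g>110)&(C[...,2]>.08)); m[:15]=0; m[180:]=0; m[:,:190]=0; m[:,320:]=0
cn=max(cv2.findContours(m.astype(np.uint8),0,cv2.CHAIN_APPROX_NONE)[0],key=cv2.contourArea)
print(cv2.minAreaRect((plane(f,cn[:,0],.118)[:,:2]*1000).astype(np.float32)))
sel=m&(abs(C[...,2]-.118)<.006); Q=C[sel]; rc=cv2.minAreaRect((Q[:,:2]*1000).astype(np.float32)); print(len(Q),np.median(Q[:,2]),rc)
print(cv2.boundingRect(cn))
th=np.radians(5.7); R=np.array([[np.cos(th),-np.sin(th)],[np.sin(th),np.cos(th)]])
for c in([.463,.2138],np.array(rc[0])/1000):
  for s in(1,-1): print(c,s,c+R@[-.045,.041*s])
E
```

```text
((463.105224609375, 213.3826904296875), (132.08450317382812, 90.36051177978516), 5.51016902923584)
3624 0.11810105393456805 ((463.1821594238281, 213.349609375), (132.95875549316406, 90.93685913085938), 5.516132831573486)
(207, 26, 95, 139)
[0.463, 0.2138] 1 [0.41415039 0.25012789]
[0.463, 0.2138] -1 [0.42229461 0.16853333]
[0.46318216 0.21334961] 1 [0.41433255 0.2496775 ]
[0.46318216 0.21334961] -1 [0.42247677 0.16808294]
```

>>> step_arm:
  rotation:
    - [0,0,0]
    - [0,0,0]
    - [0,0,0]
    - [0,0,0]
    - [0,0,0]
    - [0,0,0]
    - [0,0,0]
    - [0,0,0]
  slide:
    - [0.0182,0.0196,0]
    - [0.0183,0.0197,0]
    - [0,0,0.035]
    - [0,0,0.035]
    - [0,0,0.035]
    - [0,0,0.03]
    - [0,0,0]
    - [0,0,0]
  fingers: [0.03,0.03,0.03,0.03,0.03,0.03,0.03,0.03]

```text
clock: 8.1
tool_pos: [0.4225, 0.1694, 0.1357]
ee_rot: [[0.995, 0.099, -0.001], [0.099, -0.995, -0.0], [-0.001, 0.0, -1.0]]
force: [1.0, -0.0, -0.0]
grip_width: 0.327
grip_force: 0.0
```

```bash
python3 - <<'E'
from h import *
to([.4225,.1682,.107])
for n in("scene",):
    f=grab(n); cv2.imwrite("pics/s3.png",cv2.resize(f["image"][200:340,250:400,::-1],(640,600)))
E
```

```text
tcp [0.4225 0.1694 0.1357] yaw 5.7 slide [-0.0001  0.0012  0.0287] zaxis [-0.001 -0.    -1.   ] F [ 1. -0. -0.] t 8.1
```

View pics/s3.png

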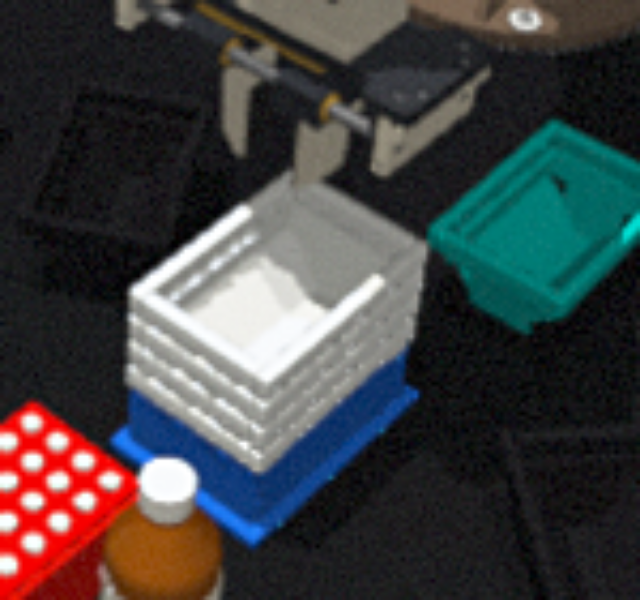

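The two fingertips, at (235,150) and (305,180), straddle the near end of the -y long rim. I'll descend 29 mm and close.

>>> step_arm:
  rotation:
    - [0,0,0]
    - [0,0,0]
    - [0,0,0]
    - [0,0,0]
    - [0,0,0]
  slide:
    - [0,0.0012,0.01]
    - [0,0,0.01]
    - [0,0,0.0085]
    - [0,0,0]
    - [0,0,0]
  fingers: [0.03,0.03,0.03,0.03,0.03]

```text
clock: 8.65
tool_pos: [0.4224, 0.1687, 0.1065]
ee_rot: [[0.995, 0.1, -0.001], [0.1, -0.995, -0.0], [-0.001, 0.0, -1.0]]
force: [1.2, 0.6, -0.0]
grip_width: 0.328
grip_force: 0.0
```

>>> step_arm:
  rotation:
    - [0,0,0]
    - [0,0,0]
    - [0,0,0]
    - [0,0,0]
    - [0,0,0]
    - [0,0,0]
  slide:
    - [0,0,0]
    - [0,0,0]
    - [0,0,0]
    - [0,0,0]
    - [0,0,0]
    - [0,0,0]
  fingers: [0.02,0.012,0.008,0.004,0.002,0.002]

```text
clock: 9.25
tool_pos: [0.4227, 0.1685, 0.1069]
ee_rot: [[0.995, 0.1, 0.0], [0.1, -0.995, -0.0], [0.0, 0.0, -1.0]]
force: [-0.8, -1.0, 2.0]
grip_width: 0.084
grip_force: 30.0
```

>>> step_arm:
  rotation:
    - [0,-1,0]
    - [0,-1,0]
    - [0,-1,0]
    - [0,0,0]
  slide:
    - [0,0,-0.0019]
    - [0,0,-0.0019]
    - [0,0,-0.0019]
    - [0,0,0]
  fingers: [0.002,0.002,0.002,0.002]

```text
clock: 9.65
tool_pos: [0.4232, 0.1687, 0.1126]
ee_rot: [[0.994, 0.099, -0.053], [0.099, -0.995, -0.005], [-0.053, -0.0, -0.999]]
force: [-0.7, -2.3, 0.8]
grip_width: 0.086
grip_force: 30.0
```

>>> step_arm:
  rotation:
    - [0,-1,0]
    - [0,-1,0]
    - [0,-1,0]
    - [0,-1,0]
    - [0,-1,0]
    - [0,-1,0]
    - [0,0,0]
    - [0,0,0]
  slide:
    - [0,0,-0.0019]
    - [0,0,-0.0019]
    - [0,0,-0.0019]
    - [0,0,-0.0019]
    - [0,0,-0.0019]
    - [0,0,-0.0019]
    - [0,0,0]
    - [0,0,0]
  fingers: [0.002,0.002,0.002,0.002,0.002,0.002,0.002,0.002]

```text
clock: 10.45
tool_pos: [0.4238, 0.1688, 0.1237]
ee_rot: [[0.983, 0.1, -0.156], [0.099, -0.995, -0.016], [-0.156, -0.0, -0.988]]
force: [1.5, -0.0, -0.9]
grip_width: 0.081
grip_force: 30.0
```

```bash
python3 - <<'E'
from h import *
to([.4225,.1682,.107])
f=grab("scene"); cv2.imwrite("pics/s4.png",cv2.resize(f["image"][200:340,250:400,::-1],(640,600)))
C=cloud(f); c=np.array([.4632,.2134]); th=np.radians(5.6); R=np.array([[np.cos(th),-np.sin(th)],[np.sin(th),np.cos(th)]])
L=(C[...,:2]-c)@R; m=(f["image"].min(2)>100)
for n,x,y in(("a",63,41),("b",63,-41),("c",-63,-41),("d",-63,41)):
    s=m&(np.hypot(L[...,0]-x/1000,L[...,1]-y/1000)<.007)&(C[...,2]<.16); z=C[...,2][s]; print(n,len(z),np.round(np.percentile(z,[50,80,95]),4) if len(z) else "")
E
```

```text
tcp [0.4238 0.1688 0.1237] yaw 5.74 slide [0.0012 0.0005 0.0167] zaxis [-0.156 -0.016 -0.988] F [ 1.5 -0.  -0.9] t 10.45
a 147 [0.0888 0.1118 0.1169]
b 72 [0.0877 0.1127 0.1166]
c 0 
d 54 [0.0968 0.1303 0.1352]
```

View pics/s4.png

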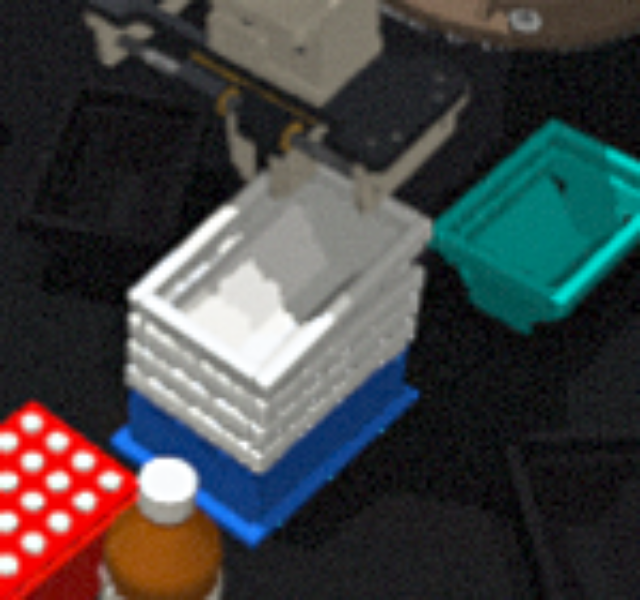

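The raised end stands about 19 mm up: corner d is at 0.135 m, corners a and b are at 0.117 m, and the gap shows at (420,245). The next reservoir is still nested, so I'll draw it straight up.

>>> step_arm:
  rotation:
    - [0,0,0]
    - [0,0,0]
    - [0,0,0]
    - [0,0,0]
    - [0,0,0]
    - [0,0,0]
    - [0,0,0]
    - [0,0,0]
    - [0,0,0]
    - [0,0,0]
    - [0,0,0]
    - [0,0,0]
  slide:
    - [-0.0003,0,-0.002]
    - [-0.0003,0,-0.002]
    - [-0.0003,0,-0.002]
    - [-0.0005,0,-0.003]
    - [-0.0005,0,-0.003]
    - [-0.0008,0,-0.005]
    - [-0.0008,0,-0.005]
    - [-0.0008,0,-0.005]
    - [-0.0008,0,-0.005]
    - [-0.0008,0,-0.005]
    - [-0.0008,0,-0.005]
    - [-0.0008,0,-0.005]
  fingers: [0.002,0.002,0.002,0.002,0.002,0.002,0.002,0.002,0.002,0.002,0.002,0.002]

```text
clock: 11.7
tool_pos: [0.4237, 0.1687, 0.1718]
ee_rot: [[0.983, 0.1, -0.156], [0.099, -0.995, -0.016], [-0.156, 0.0, -0.988]]
force: [-0.4, 0.2, -0.5]
grip_width: 0.086
grip_force: 30.0
```

>>> step_arm:
  rotation:
    - [0,0,0]
    - [0,0,0]
    - [0,0,0]
    - [0,0,0]
  slide:
    - [-0.0016,0,-0.01]
    - [-0.0016,0,-0.01]
    - [-0.0032,0,-0.02]
    - [0,0,0]
  fingers: [0.002,0.002,0.002,0.002]

```text
clock: 12.1
tool_pos: [0.4249, 0.1696, 0.2144]
ee_rot: [[0.983, 0.1, -0.152], [0.099, -0.995, -0.014], [-0.152, -0.001, -0.988]]
force: [-0.3, 0.1, -1.5]
grip_width: 0.083
grip_force: 30.0
```

```bash
python3 - <<'E'
from h import *
to([.4225,.1682,.22])
f=grab("scene"); cv2.imwrite("pics/s5.png",cv2.resize(f["image"][150:340,230:420,::-1],(600,600)))
E
```

```text
tcp [0.4249 0.1696 0.2144] yaw 5.76 slide [-0.0034  0.0011 -0.0052] zaxis [-0.152 -0.014 -0.988] F [-0.3  0.1 -1.5] t 12.1
```

View pics/s5.png

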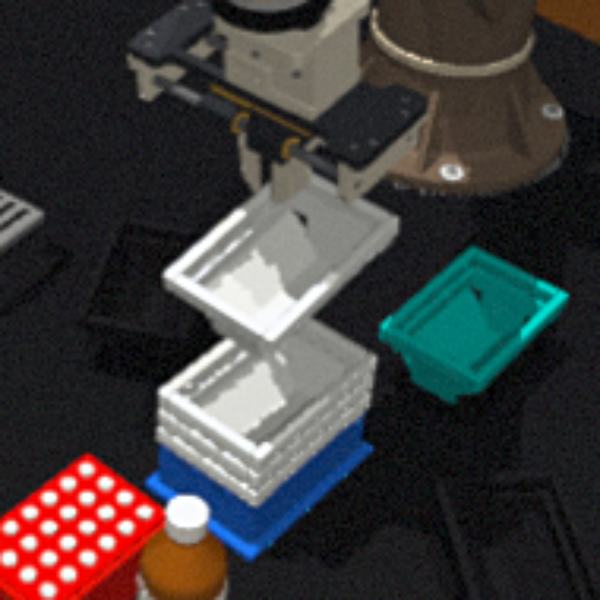

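>>> step_arm:
  rotation:
    - [0,3,0]
    - [0,3,0]
    - [0,3,0]
    - [0,0,0]
    - [0,0,0]
  slide:
    - [0,0,0]
    - [0,0,0]
    - [0,0,0]
    - [0,0,0]
    - [0,0,0]
  fingers: [0.002,0.002,0.002,0.002,0.002]

```text
clock: 12.65
tool_pos: [0.4234, 0.1685, 0.2117]
ee_rot: [[0.995, 0.1, -0.001], [0.1, -0.995, -0.001], [-0.001, 0.0, -1.0]]
force: [-0.7, -0.3, 0.0]
grip_width: 0.084
grip_force: 30.0
```

```bash
python3 - <<'E'
from h import *
to([.3951,-.1881,.194])
print(load("wrist")["T_tool_cam"].round(3).tolist())
f=grab("scene"); C=cloud(f); p=C[(f["image"].min(2)>130)&(abs(C[...,0]-.46)<.1)&(abs(C[...,1]-.21)<.07)]
q=p[(p[:,2]>.21)&(p[:,2]<.24)&(p[:,0]>.43)]; A=np.c_[q[:,:2],np.ones(len(q))]; h=np.percentile(p[p[:,2]<.25][:,2],[50,90,98]); print(len(q),h)
th=np.radians(5.7);R=np.array([[np.cos(th),-np.sin(th)],[np.sin(th),np.cos(th)]])
L=(p[:,:2]-[.4675,.2135])@R
for x in(-60,-30,0,30,60):
    s=(abs(L[:,0]-x/1000)<.012)&(p[:,2]<.25); print(x,s.sum(),np.percentile(p[s,2],[90,97]).round(4), L[s&(p[:,2]>.212),1].min().round(3),L[s&(p[:,2]>.212),1].max().round(3))
# spout tip
S=(C[...,1]<-.11)&(C[...,1]>-.17)&(abs(C[...,0]-.466)<.025)&(C[...,2]>.2)&(C[...,2]<.3); z=C[S]; print("spout",len(z),z[:,2].min(),z[z[:,2]<.265].mean(0))
E
```

```text
tcp [0.4234 0.1685 0.2117] yaw 5.75 slide [-0.0638  0.352   0.0179] zaxis [-0.001 -0.001 -1.   ] F [-0.7 -0.3  0. ] t 12.65
[[-0.002, -0.964, -0.265, 0.071], [1.0, -0.002, 0.0, -0.001], [-0.001, -0.265, 0.964, -0.158], [0.0, 0.0, 0.0, 1.0]]
544 [0.09804189 0.21914613 0.22142584]
-60 833 [0.2186 0.2212] -0.022 0.048
-30 509 [0.2174 0.2209] -0.043 0.047
0 585 [0.2182 0.2211] -0.043 0.047
30 328 [0.2203 0.2216] -0.043 0.047
60 948 [0.2195 0.2208] -0.042 0.048
spout 107 0.24824127530616047 [ 0.46667356 -0.13510312  0.2573618 ]
```

>>> step_arm:
  rotation:
    - [0,0,0]
    - [0,0,0]
    - [0,0,0]
    - [0,0,0]
    - [0,0,0]
    - [0,0,0]
    - [0,0,0]
    - [0,0,0]
    - [0,0,0]
    - [0,0,0]
    - [0,0,0]
    - [0,0,0]
  slide:
    - [-0.01,0.01,-0.0063]
    - [-0.018,0.015,0]
    - [-0.018,0.02,0]
    - [-0.0152,0.02,0]
    - [-0.01,0.02,0]
    - [0,0.025,0]
    - [0,0.025,0]
    - [0,0.025,0]
    - [0,0.025,0]
    - [0,0.02,0]
    - [0,0.015,0]
    - [0,0.01,0]
  fingers: [0.002,0.002,0.002,0.002,0.002,0.002,0.002,0.002,0.002,0.002,0.002,0.002]

```text
clock: 13.9
tool_pos: [0.3755, -0.0687, 0.2183]
ee_rot: [[0.995, 0.098, -0.001], [0.098, -0.995, 0.0], [-0.001, -0.0, -1.0]]
force: [0.2, 0.1, -1.0]
grip_width: 0.084
grip_force: 30.0
```

```bash
python3 - <<'E'
from h import *
to([.3877,-.1886,.218])
f=grab("scene"); cv2.imwrite("pics/s6.png",cv2.resize(f["image"][:,:,::-1],(800,600)))
E
```

```text
tcp [ 0.3755 -0.0687  0.2183] yaw 5.63 slide [0.0004 0.1205 0.0002] zaxis [-0.001  0.    -1.   ] F [ 0.2  0.1 -1. ] t 13.9
```

View pics/s6.png

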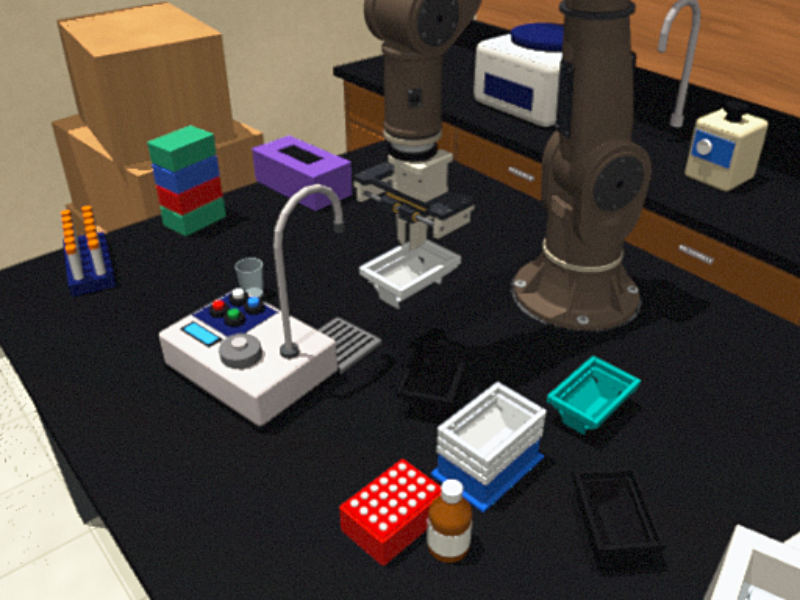

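The reservoir hangs level from the gripper at (410,270), the spout is at (338,228), the remaining stack is undisturbed, and the path is clear. There are 120 mm left to go.

>>> step_arm:
  rotation:
    - [0,0,0]
    - [0,0,0]
    - [0,0,0]
    - [0,0,0]
    - [0,0,0]
    - [0,0,0]
    - [0,0,0]
    - [0,0,0]
    - [0,0,0]
    - [0,0,0]
    - [0,0,0]
  slide:
    - [0,0.01,0]
    - [0,0.018,0]
    - [0,0.02,0]
    - [0,0.02,0]
    - [0,0.02,0]
    - [0,0.018,0]
    - [0,0.0095,0]
    - [0,0.005,0]
    - [0,0,0]
    - [0,0,0]
    - [0,0,0]
  fingers: [0.002,0.002,0.002,0.002,0.002,0.002,0.002,0.002,0.002,0.002,0.002]

```text
clock: 15.05
tool_pos: [0.3879, -0.1863, 0.2182]
ee_rot: [[0.995, 0.101, -0.0], [0.101, -0.995, 0.0], [-0.0, -0.0, -1.0]]
force: [0.2, 0.6, -0.5]
grip_width: 0.084
grip_force: 30.0
```

```bash
python3 - <<'E'
from h import *
to([.3877,-.1886,.218])
f=grab("scene"); cv2.imwrite("pics/s7.png",cv2.resize(f["image"][80:240,150:330,::-1],(675,600)))
C=cloud(f); th=np.radians(5.7);R=np.array([[np.cos(th),-np.sin(th)],[np.sin(th),np.cos(th)]])
sel=(abs(C[...,2]-.229)<.006)&(f["image"].min(2)>110)&(np.hypot(C[...,0]-.43,C[...,1]+.143)<.1); Q=C[sel]; L=Q[:,:2]@R
print(len(Q),"rim ext liner axes",L.min(0),L.max(0),np.median(Q[:,2]),"spout in liner axes",np.array([.466,-.139])@R)
A=np.c_[L,np.ones(len(L))]; print("slopes",np.linalg.lstsq(A,Q[:,2],rcond=None)[0])
c2=cloud(f); m=(f["image"].min(2)>110)&(abs(C[...,0]-.463)<.1)&(abs(C[...,1]-.214)<.07)&(C[...,2]>.09)&(C[...,2]<.13)
print("next",m.sum(),np.median(C[m],0),cv2.minAreaRect((C[m][:,:2]*1000).astype(np.float32)))
E
```

```text
tcp [ 0.3879 -0.1863  0.2182] yaw 5.81 slide [-0.0004  0.0023  0.0002] zaxis [-0.  0. -1.] F [ 0.2  0.6 -0.5] t 15.05
307 rim ext liner axes [ 0.34548741 -0.24262135] [ 0.48124844 -0.13257607] 0.2259418585668893 spout in liner axes [ 0.44989045 -0.18459573]
slopes [-0.00073532 -0.00472321  0.22549158]
next 758 [0.47156802 0.22325436 0.09734881] ((463.86285400390625, 214.24249267578125), (137.9976806640625, 91.9266128540039), 5.8707146644592285)
```

View pics/s7.png

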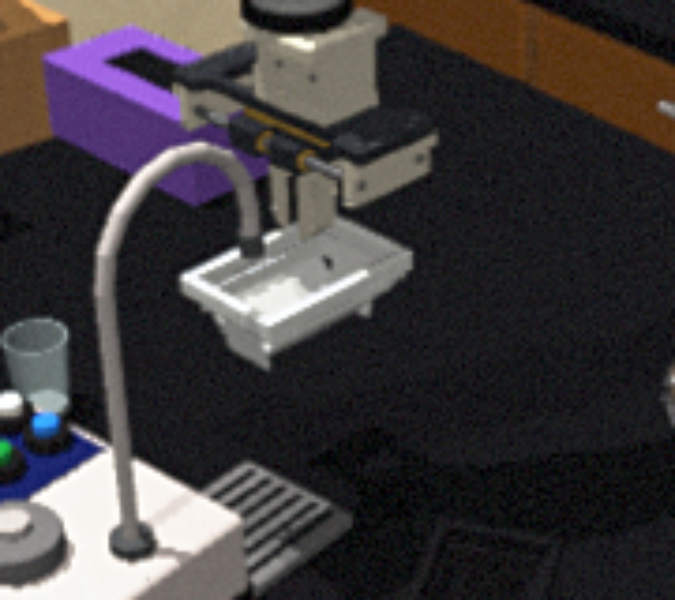

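The spout, at (253,243) in the crop, hangs over the opening about 20 mm above the rim. It is about 36 mm off the middle lengthwise and about 5 mm across. I'll nudge it a little for margin and let it settle.

>>> step_arm:
  rotation:
    - [0,0,0]
    - [0,0,0]
    - [0,0,0]
    - [0,0,0]
    - [0,0,0]
    - [0,0,0]
    - [0,0,0]
    - [0,0,0]
  slide:
    - [0.003,0.001,0]
    - [0.003,0.001,0]
    - [0,0,0]
    - [0,0,0]
    - [0,0,0]
    - [0,0,0]
    - [0,0,0]
    - [0,0,0]
  fingers: [0.002,0.002,0.002,0.002,0.002,0.002,0.002,0.002]

```text
clock: 15.9
tool_pos: [0.394, -0.1885, 0.2182]
ee_rot: [[0.995, 0.1, 0.0], [0.1, -0.995, -0.0], [0.0, 0.0, -1.0]]
force: [0.1, -0.0, -0.2]
grip_width: 0.084
grip_force: 30.0
```

```bash
python3 - <<'E'
from h import *
to([.3877,-.1886,.218]); s=r.state(); print(s["grip_force"],np.abs(s["qvel"]).max())
print(r.job_done())
E
```

```text
tcp [ 0.394  -0.1885  0.2182] yaw 5.74 slide [-0.0063 -0.0006  0.0002] zaxis [ 0. -0. -1.] F [ 0.1 -0.  -0.2] t 15.9
30.001437664031982 0.11988829025941959
the job is handed in; nothing more can be done
None
```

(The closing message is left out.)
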